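Hook out the slip drawer from under the carving riser

ROBOT

A 7-joint arm with a two-finger parallel gripper is mounted at the origin on the work surface. World frame = base frame: x ahead of the robot, y to its left, z up, the work surface at z = 0. Lengths are in mm, angles in rad, forces in N, time in s.
With the tool pointing down it reaches from about 400 to 875 mm from the base axis. Payload 4.4 kg.
Tool frame: the origin (TCP) lies at the very end of the fingers, on their centre line; the grasp point (between the pads) lies 19 mm behind it (ctrl.pinch_z is the z of the grasp point in the tool frame, in mm); z points along the fingers, x is the direction in which the jaws open and shut, and the axes are right-handed (so a half turn about z gives the same grasp; the last joint's range is limited). The gripper opens to 85 mm and grips with 20 to 120 N. Pads are 22 mm wide; open, the fingers measure 114 mm over their backs; the gripper's body (76 mm by 85 mm) begins 54 mm behind the grasp point. The pads swing forward as they close: fully open they stand 13 mm farther back than shut.
Start: joints at [-1.405, 0.628, 0.038, 1.517, -0.027, 0.996, -0.02], TCP at [149.299, 632.635, 231.313] pointing down, gripper open.
Joint ranges: [-3.06, 3.06], [-0.37, 2.12], [-1.25, 1.32], [0.18, 2.47], [-1.1, 4.24], [0.23, 1.98], [-2.94, 2.94]. Speed limits (rad/s): [2.57, 2.57, 3.14, 3.14, 3.14, 3.14, 3.14].

INTERFACE

Orientations are given as [roll, pitch, yaw] about the fixed x, y, z axes, in that order (R = Rz(yaw) Ry(pitch) Rx(roll)).
In Python, from cell import sensors, get_image, order, ctrl gives the robot as it stands.
- The arm moves only by the tool arm_command, never from a script. Its argument "rows" is a list that holds one entry, the list of rows, each a list of 6 numbers: the shift along the tool's x, y, z in mm, then the turn, a rotation vector about the tool's x, y, z in degrees. A call has 1 to 20 rows; each row is the pose to reach, as a shift and turn from the pose commanded when the call began, along the tool's axes at that moment; what a row does not reach only later rows make up. A row lasts 1/12 s, in which the tool goes at most 41.7 mm and 7.16 degrees, less where a joint would pass 70% of its speed; a pose out of reach is approached as far as the arm can. A call with a gripper value outside its range is refused whole. "claw" is the opening, from -1 (shut) to 1 (fully open), set as the call begins (left out, the last holds). The fingers move at their own pace and stop on an object; the grip force is fixed at half the most. Time passes only in rows, so rows that repeat a pose let the fingers close. It gives the time, the measured TCP pose, the force and the opening at its end, in the units of the state.
- sensors.read_state(): the state, without advancing time (a new reading comes with each control period).
- get_image(name): name is "scene" or "side" or "wrist"; returns a dict with "pixels" (480x640x3 uint8, red, green, blue), "z_map" (480x640 float32, mm along the optical axis (not along the pixel's ray), 0 where there is no reading), "K" (3x3 intrinsics, pixels), "pose" (4x4, takes a point from camera to world coordinates). Camera axes: x right, y up, looking along -z (the intrinsics and any distortion apply to the point x, -y, -z); pixel columns grow to the right and rows downward; lengths in mm; the calibration is good to about 2 mm. A picture is of the moment at which its call begins.
- order.finish_job(): hands the job in, once; it reports no verdict.
The state is a dict: "clock": time; "qpos": joint angles; "qd": joint speeds; "tau": joint torques, N m; "eef_pos": TCP position; "tool_rot": TCP orientation; "force": force on the tool from outside, world axes, zero at the start; "torque": the same for the moment, N m; "width": finger opening in mm.
Only numpy, scipy, OpenCV 4.12 (cv2) and the standard library are available. Lean on these libraries where they do the work, as an engineer would, in place of code of your own. Each camera call takes 0.05 s, during which the arm holds its last target.

TASK

Take the hooked draw rod from its rest, reach its hook in under the riser's overhang, feel for the pull eye on the drawer front, catch it and draw the drawer gently all the way out to its stop. Move the drawer with the hook only and never lean hard on the eye or jerk it. Then unhook, lay the rod back in the notches of its rest as you found it, without dropping it, and leave the other things on the bench alone.

Things in the scene. Friction and masses are not known exactly. Their poses are not given: they have to be found in the camera images.
- riser: Low wooden carving bench fixed on the workbench, with panel and clamps on top (to 255 mm high; clamps hang at its sides at |y| 158-202 mm, x above 0). Top slab 360 x 340 mm, underside 145 mm, upper face 190 mm up. Origin: on the workbench below its middle; x level from front to back, z up, y left of x. The slab's front overhangs the carcass (front at x=-80 mm) by 110 mm; the space under it is open.
- riser_ledge (a point): Middle of the lower front edge of the riser's overhang: x=-190, y=0, z=145 mm in the riser's frame, axes as the riser's.
- drawer: Riser's drawer with sharpening slips; front face 252 mm wide, 95 mm high. Origin: middle of the front face's lower edge, 40 mm above the workbench; axes as the riser's. Slides along the riser's x: shut at x=-80 mm, at its stop at x=-250 mm (170 mm out); found 0-20 mm out. Stiff: about 5 N at 40 mm/s; stays where left. The pull eye is on the middle of its front, hidden under the overhang.
- eye_pin (a point): Level hinge pin (along y) of the drawer's steel pull eye, fixed on the drawer 10 mm ahead of its front face, 90 mm above the workbench; axes as the riser's. From it a tongue reaches to -x and carries a ring in the upright plane y=0: ring centre 60 mm from the pin, bar 6 mm thick, hole 20 mm, outside 32 mm. Tongue 10 mm square; lugs at the pin to 11 mm either side. The hook's finger goes through the ring along y.
- eye_stop (a point): Where the pin will be with the drawer at its stop: x=-260, y=0, z=90 mm in the riser's frame. ANGLE OF THE EYE: stiff on its pin (some 17 N at the ring turns it), it stays as it was left, 29 degrees below to 29 above level: ring centre 61-119 mm above the workbench. Not measured, not seen; find it by feel, e.g. by raising the hook's finger gently until it meets the ring's underside.
- rod: Hooked draw rod, 0.1 kg. Flat-sided ash handle 120 mm long, 26 mm wide, 24 mm high, then a 6 mm steel shank. Origin: on the axis at the handle's front end (balance point 10-20 mm behind); x to the hook, z up as it lies. Handle x=-120 to 0 mm, gripped across its width near x=-40 mm. At x=130 mm it bends level to -y into a 6 mm finger with its end at y=-27 mm, leaning 4 mm back to the handle.
- rod_hook (a point): The middle of the hook's finger, on its centre line: x=128, y=-13, z=0 mm in the rod's frame.
- rest: Wooden rest of the rod, fixed: board 260 x 70 x 10 mm (x -150 to 110) with flared notched posts under the handle (x=-105, 20 long, 66 high, notch 32 wide) and shank (x=60, 18 long, 69 high, notch 10 wide below, 38 above). Origin: on the workbench below the notches; x to the hook end. The rod lies level along x, its origin at x=-8 to 8, y=0, z=52 mm, and drops in from straight above (mm).
- mallet: round carver's mallet of turned wood standing on its head, 92 mm across, 240 mm tall; origin at the centre of its underside
- gouge_a: wide gouge lying on the bench, 250 mm long, handle 24 mm square; origin under the joint of handle and blade, x towards the cutting edge
- gouge_b: narrow gouge lying on the riser's top, 240 mm long; origin and axes as for gouge_a
- tin: round aluminium wax tin, 76 mm across, 34 mm high; origin at the centre of its underside
- offcut: pale wood offcut 70 x 45 x 22 mm lying on the bench; origin at the centre of its underside
- stone: grey sharpening stone 100 x 40 x 18 mm lying on the riser's top; origin at the centre of its underside
- brush: bench brush, wooden, 260 mm long, 38 mm high, lying on its bristles; origin under its middle, x from handle to bristles

How it is judged (in metres and radians):
On the way, in this order (a step that is already met when the one before it is completed fails the run):
1. the rod has been lifted out of its rest in the gripper (z of rod in the frame of rest above 0.08 m and contact force between the fingers and rod above 0.5 N), for 0.1 s.
2. the hook is pulling on the drawer and has started it outwards (distance of drawer from where it was at the start of the episode above 0.02 m and x of drawer in the frame of riser below -0.1 m and contact force between rod and drawer above 1 N and contact force between the fingers and rod above 0.5 N), for 0.1 s.
3. the drawer is out to its stop (within 8 mm) (x of drawer in the frame of riser below -0.242 m), for 0.2 s.
At the end, for the whole second after the job is handed in: The drawer is at rest within 8 mm of its stop. The rod lies still and released in both notches of its rest, hook end as at the start: its origin within 30 mm along and 12 mm across of the rest's origin, 44 to 60 mm above the workbench, parallel to the rest within 0.1 rad (x of drawer in the frame of riser below -0.242 m and linear speed of drawer below 0.01 m/s and x of rod in the frame of rest between -0.03 and 0.03 m and y of rod in the frame of rest between -0.012 and 0.012 m and z of rod in the frame of rest between 0.044 and 0.06 m and x of rod_hook in the frame of rest above 0.08 m and angle between the x axis of rod and the x axis of rest, either way round below 0.1 rad and linear speed of rod below 0.02 m/s); the robot touches nothing.
It fails at once if the rod bears on the drawer, its pull eye or the riser with more than 20 N (contact force between rod and drawer above 20 N or contact force between rod and riser above 20 N).
It fails at once if the robot itself pushes the drawer or the pull eye (more than 1 N): it is drawn with the hook only (contact force between any of the fingers, the arm and drawer above 1 N).
It fails at once if the drawer is jerked (faster than 0.3 m/s) (linear speed of drawer above 0.3 m/s).
It fails at once if the rod is dropped (falls free faster than 0.6 m/s) (linear speed of rod above 0.6 m/s and contact force between the fingers and rod below 0.1 N).
It fails at once if another thing on the bench is moved more than 30 mm (distance of any of mallet, gouge_a, gouge_b, tin, offcut, stone, brush from where it was at the start of the episode above 0.03 m).
It also fails if it takes over 67 s, if anything falls off the work surface, if the arm or the gripper's body presses on something with over 40 N, if the wrist force passes 120 N, or if a joint passes its speed limit or range.

## Working session

There is one attempt and no reset: what is moved stays moved. The work goes in short steps, Python scripts to look and compute and a tool call to move; the robot and the scene stay as the last step left them, time stands still between calls to the robot, and variables do not carry over. Pictures are saved under pics/ and viewed, and the job is handed in when it is done.

Besides the shell and the picture viewer there is one more tool, called by a JSON object that holds its "api" and its "payload", one argument or row to a line. arm_command: Moves the arm, as the interface text tells. Its arguments: {"type":"object","properties":{"rows":{"type":"array","items":{"type":"array","items":{"type":"array","items":{"type":"number"}}}},"claw":{"type":"number"}},"required":["rows"]}

```bash
mkdir -p pics; ls; python3 - <<'E'
from cell import sensors, get_image, order, ctrl
import cv2
print(sensors.read_state())
for n in("scene","side","wrist"):
    d=get_image(n); cv2.imwrite(f"pics/{n}0.png",d["pixels"][:,:,::-1]); print(n,d["K"].tolist(),d["pose"].round(4).tolist())
    import numpy as np; np.savez(f"pics/{n}0.npz",**{k:d[k] for k in("pixels","z_map","K","pose")}); print([k for k in d])
E
```

```text
pics
{'clock': 0.0, 'qpos': array([-1.40482986,  0.6293483 ,  0.03845969,  1.51834845, -0.02702998,
        0.99632125, -0.01997473]), 'qd': array([ 0.00036291, -0.00057924,  0.00063686, -0.00014714, -0.00012859,
       -0.00043916, -0.00027204]), 'tau': array([ 3.37352312e-04, -5.63415062e+01,  1.22609261e+00, -1.93446118e+01,
        1.09428767e-02,  1.03634759e-02,  1.88023165e-06]), 'eef_pos': array([149.13318236, 632.02073777, 230.39426436]), 'tool_rot': array([3.14158234e+00, 1.90700252e-03, 1.33902490e+00]), 'force': array([0.43818836, 0.62642447, 0.38530228]), 'torque': array([-0.01698244, -0.03506337,  0.00129829]), 'width': 85.46345292547952}
scene [[437.45149241346314, 0.0, 323.7740737453461], [0.0, 437.45149241346314, 246.7186011326794], [0.0, 0.0, 1.0]] [[-0.7632, -0.5089, 0.3983, 983.698], [0.646, -0.5864, 0.4886, 456.2363], [-0.0151, 0.6302, 0.7763, 870.3649], [0.0, 0.0, 0.0, 1.0]]
['pixels', 'z_map', 'K', 'pose']
side [[446.47328355370354, 0.0, 319.79729544270236], [0.0, 446.47328355370354, 235.89928107664684], [0.0, 0.0, 1.0]] [[0.718, 0.4057, -0.5656, -9.4438], [-0.6958, 0.3947, -0.6001, -658.3686], [-0.0203, 0.8244, 0.5656, 718.4444], [0.0, 0.0, 0.0, 1.0]]
['pixels', 'z_map', 'K', 'pose']
wrist [[337.0932451022825, 0.0, 317.28584360521023], [0.0, 337.0932451022825, 239.24728856006084], [0.0, 0.0, 1.0]] [[0.23, -0.9263, -0.2983, 72.3043], [0.9732, 0.2181, 0.073, 651.2642], [-0.0026, -0.3071, 0.9517, 373.2672], [0.0, 0.0, 0.0, 1.0]]
['pixels', 'z_map', 'K', 'pose']
```

View pics/scene0.png

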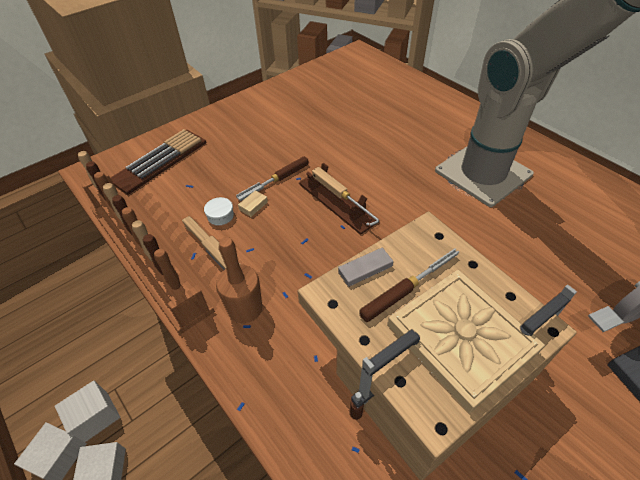

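View pics/side0.png

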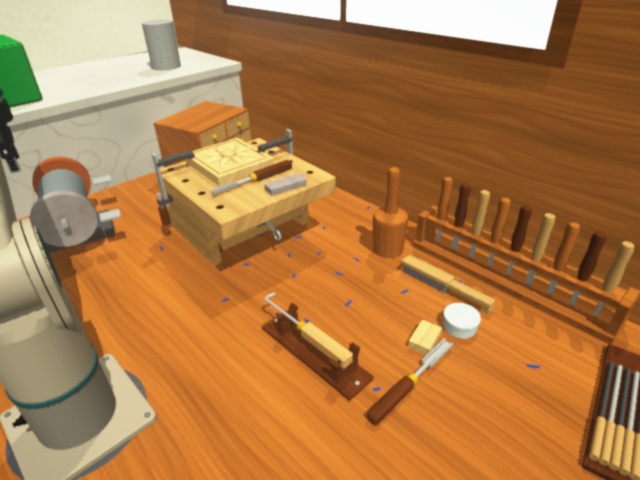

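View pics/wrist0.png

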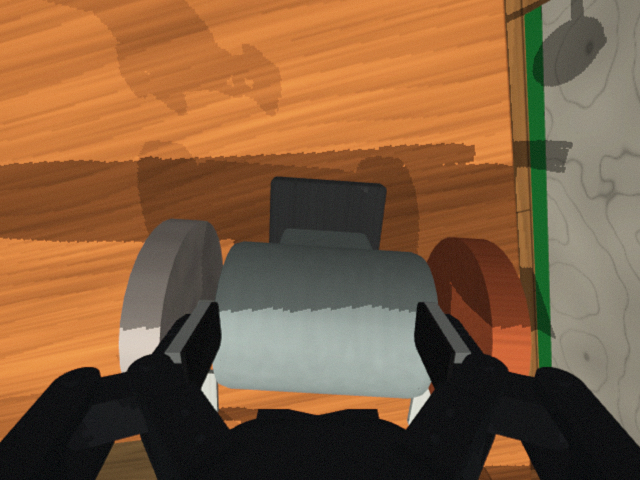

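The scene shows the riser at about (440,340), the rod in its rest at about (340,195), and the mallet at (238,285). The side view shows the rod's hook at (268,300), pointing towards the robot, and what looks like the eye ring under the overhang at (270,233). I'll measure these with the depth maps.

```bash
cat > h.py <<'E'
import numpy as np, cv2
def load(n): return dict(np.load(f"pics/{n}.npz"))
def cloud(d):
    K=d["K"];z=d["z_map"].astype(float);v,u=np.mgrid[0:480,0:640]
    X=(u-K[0,2])/K[0,0]*z;Y=-(v-K[1,2])/K[1,1]*z
    P=np.stack([X,Y,-z],-1)@d["pose"][:3,:3].T+d["pose"][:3,3]
    P[z==0]=np.nan
    return P
def proj(d,p):
    T=np.linalg.inv(d["pose"]);q=T[:3,:3]@np.asarray(p,float)+T[:3,3]
    return d["K"][0,0]*q[0]/-q[2]+d["K"][0,2], d["K"][1,1]*-q[1]/-q[2]+d["K"][1,2]
def snap(n,name):
    from cell import get_image
    d=get_image(n);cv2.imwrite(f"pics/{name}.png",d["pixels"][:,:,::-1]);np.savez(f"pics/{name}.npz",**{k:d[k] for k in("pixels","z_map","K","pose")});return d
def ray(d,u,v,z):
    K=d["K"];r=d["pose"][:3,:3]@np.array([(u-K[0,2])/K[0,0],-(v-K[1,2])/K[1,1],-1]);o=d["pose"][:3,3]
    return o+r*(z-o[2])/r[2]
E
python3 - <<'E'
from h import *
for n in("scene0","side0"):
    d=load(n);P=cloud(d);img=d["pixels"]
    # slab top
    m=(abs(P[...,2]-190)<4)
    nl,lab,st,_=cv2.connectedComponentsWithStats(m.astype(np.uint8))
    i=1+np.argmax(st[1:,4]);m=lab==i
    pts=P[m][:,:2].astype(np.float32);print(n,len(pts),P[m][:,2].mean())
    r=cv2.minAreaRect(pts);print(r,cv2.boxPoints(r).tolist())
    # table check
    t=abs(P[...,2])<8;print("table z",np.median(P[...,2][t]))
    # rod handle: z 55..72 near rest
    b={"scene0":(290,150,390,235),"side0":(255,285,375,395)}[n]
    sub=P[b[1]:b[3],b[0]:b[2]];print("mx",np.nanmax(sub[...,2]))
    for lo,hi in((42,58),(58,68),(68,80)):
        s=(sub[...,2]>lo)&(sub[...,2]<hi);q=sub[s]
        print(lo,len(q),q.min(0).round(),q.max(0).round())
    cv2.imwrite(f"pics/z_{n}.png",cv2.resize(img[b[1]:b[3],b[0]:b[2],::-1],None,fx=6,fy=5,interpolation=cv2.INTER_CUBIC)[:600,:800])
d=load("side0");cv2.imwrite("pics/eye.png",cv2.resize(d["pixels"][180:280,200:340,::-1],None,fx=5,fy=5,interpolation=cv2.INTER_CUBIC))
E
```

```text
scene0 12059 190.2280759199783
((580.3020629882812, 230.69793701171875), (293.9662170410156, 342.3291931152344), 85.84013366699219) [[398.92626953125, 96.51826477050781], [740.3536376953125, 71.68583679199219], [761.6778564453125, 364.87762451171875], [420.25048828125, 389.71002197265625]]
table z 0.21563415827927201
mx 188.3487841916692
42 377 [ 374. -285.   42.] [437. -31.  58.]
58 446 [ 372. -286.   58.] [440. -33.  68.]
68 13 [ 386. -256.   68.] [ 428. -100.   71.]
side0 4635 189.66139517584318
((582.5465698242188, 261.37969970703125), (364.2327575683594, 365.0865173339844), 85.2595443725586) [[385.5772399902344, 94.97207641601562], [749.4149169921875, 64.80052185058594], [779.515869140625, 427.7873229980469], [415.67822265625, 457.9588623046875]]
table z -0.09364718853430531
mx 69.1376725536453
42 653 [ 375. -288.   42.] [435. -34.  58.]
58 928 [ 373. -287.   58.] [ 439. -101.   68.]
68 17 [ 383. -120.   68.] [ 425. -102.   69.]
```

```bash
ls pics
```

```text
eye.png
scene0.npz
scene0.png
side0.npz
side0.png
wrist0.npz
wrist0.png
z_scene0.png
z_side0.png
```

View pics/eye.png

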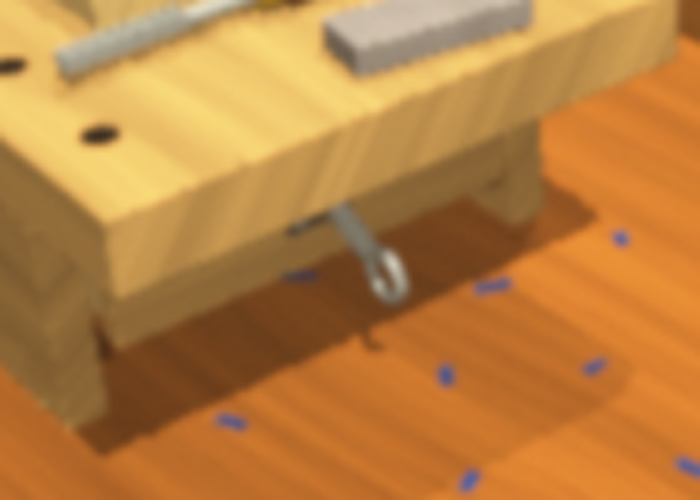

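View pics/z_side0.png

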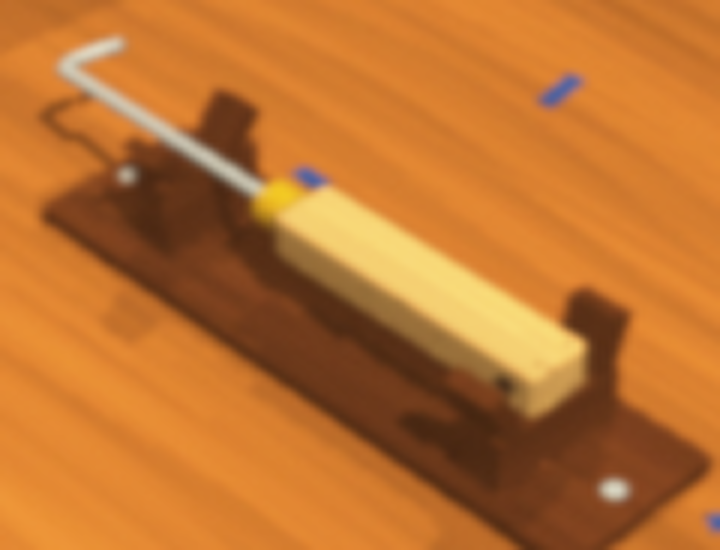

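```bash
python3 - <<'E'
from h import *
P1=cloud(load("scene0"));P2=cloud(load("side0"))
# front edge of slab: top-face points near y min, both views
for P,n in((P1,"scene"),(P2,"side")):
    m=(abs(P[...,2]-190)<3)&(P[...,0]>390)&(P[...,0]<800)&(P[...,1]>20)&(P[...,1]<470)
    q=P[m]
    for lab,ax,ot,sgn in(("front",0,1,-1),("back",0,1,1),("left",1,0,-1),("right",1,0,1)):
        e=[]
        lo,hi=np.percentile(q[:,ax],[10,90])
        for c in np.arange(lo,hi,8):
            s=q[(q[:,ax]>=c)&(q[:,ax]<c+8)]
            if len(s)>3:
                k=np.argmax(sgn*s[:,ot]);e.append((s[k,ax],s[k,ot]))
        e=np.array(e);f=np.polyfit(e[:,0],e[:,1],1)
        for _ in range(6):
            r=e[:,1]-np.polyval(f,e[:,0]);k=abs(r)<max(2.5,1.5*np.median(abs(r)));f=np.polyfit(e[k,0],e[k,1],1)
        print(n,lab,"slope",f[0].round(4),"at mid(ax=%d)"%ax,np.polyval(f,580 if ax==0 else 230).round(1),k.sum(),len(e),np.std(r[k]).round(2))
# handle top
for P,n in((P1,"scene"),(P2,"side")):
    m=(P[...,2]>60)&(P[...,2]<67)&(P[...,0]>365)&(P[...,0]<450)&(P[...,1]>-300)&(P[...,1]<-95)
    q=P[m][:,:2].astype(np.float32);print(n,len(q),cv2.minAreaRect(q))
    m=(P[...,2]>46)&(P[...,2]<60)&(P[...,0]>365)&(P[...,0]<460)&(P[...,1]>-110)&(P[...,1]<-20);q=P[m]
    print(q[np.argsort(q[:,1])][::3].round())
E
```

```text
scene front slope -0.0702 at mid(ax=0) 84.7 38 38 0.88
scene back slope -0.0718 at mid(ax=0) 444.1 38 38 0.33
scene left slope 0.0721 at mid(ax=1) 411.1 35 38 0.89
scene right slope 0.0739 at mid(ax=1) 751.0 35 38 0.36
side front slope -0.0741 at mid(ax=0) 82.2 35 37 1.17
side back slope -1.3312 at mid(ax=0) 264.1 25 37 36.34
side left slope 0.0751 at mid(ax=1) 410.1 34 35 0.79
side right slope 0.0777 at mid(ax=1) 748.1 25 35 1.31
scene 387 ((410.0290222167969, -192.64971923828125), (187.4729766845703, 67.0744400024414), 87.07709503173828)
[[ 407. -110.   55.]
 [ 397. -110.   55.]
 [ 408. -109.   48.]
 [ 395. -108.   58.]
 [ 392. -107.   58.]
 [ 393. -106.   55.]
 [ 421. -106.   49.]
 [ 408. -105.   51.]
 [ 388. -104.   58.]
 [ 424. -103.   49.]
 [ 389. -103.   55.]
 [ 392. -103.   46.]
 [ 388. -103.   48.]
 [ 385. -103.   49.]
 [ 400. -102.   52.]
 [ 418. -102.   57.]
 [ 396. -102.   46.]
 [ 425. -101.   47.]
 [ 415. -101.   49.]
 [ 413.  -99.   52.]
 [ 408.  -97.   54.]
 [ 405.  -93.   55.]
 [ 407.  -91.   54.]
 [ 408.  -86.   55.]
 [ 409.  -82.   56.]
 [ 408.  -79.   53.]
 [ 406. 
[... 812 characters left out ...]
  59.]
 [ 418. -101.   58.]
 [ 403.  -98.   52.]
 [ 402.  -96.   54.]
 [ 401.  -94.   53.]
 [ 403.  -91.   55.]
 [ 404.  -87.   52.]
 [ 406.  -85.   56.]
 [ 402.  -83.   54.]
 [ 405.  -79.   55.]
 [ 402.  -76.   55.]
 [ 401.  -74.   54.]
 [ 406.  -72.   55.]
 [ 404.  -67.   53.]
 [ 402.  -66.   51.]
 [ 403.  -61.   53.]
 [ 402.  -59.   55.]
 [ 405.  -56.   54.]
 [ 404.  -53.   56.]
 [ 404.  -49.   53.]
 [ 403.  -48.   53.]
 [ 402.  -46.   56.]
 [ 402.  -42.   53.]
 [ 428.  -41.   54.]
 [ 423.  -40.   53.]
 [ 403.  -40.   54.]
 [ 418.  -39.   52.]
 [ 413.  -38.   52.]
 [ 402.  -38.   50.]
 [ 428.  -38.   54.]
 [ 411.  -37.   53.]
 [ 426.  -36.   52.]
 [ 419.  -35.   52.]
 [ 416.  -34.   51.]]
```

Eye ring visible at (277,236) in the side image: riser front faces -y, with the tongue pointing towards the camera. I'll cast its ray onto the riser's plane y=0 and fit the rod axis in both views.

```bash
python3 - <<'E'
from h import *
O=np.array([582.7,263.6,0]);ex=np.array([.0728,.9973,0]);ey=np.array([-.9973,.0728,0])
d=load("side0");P=cloud(d)
def rayp(d,u,v,o,n):
    K=d["K"];r=d["pose"][:3,:3]@np.array([(u-K[0,2])/K[0,0],-(v-K[1,2])/K[1,1],-1]);c=d["pose"][:3,3]
    return c+r*((o-c)@n)/(r@n)
for eu,ev in((385,278),(388,300),(375,255),(345,212)):
    u,v=200+eu/5-.4,180+ev/5-.4
    p=rayp(d,u,v,O,ey);q=p-O;print((u,v),p.round(1),"riser",(q@ex).round(1),p[2].round(1))
q=(P-O);R=np.stack([q@ex,q@ey,P[...,2]],-1)
sub=R[215:245,255:295].reshape(-1,3)
m=(sub[:,0]<-115)&(sub[:,0]>-190)&(abs(sub[:,1])<25)&(sub[:,2]>40)&(sub[:,2]<140)
s=sub[m];print(len(s));print(s[np.argsort(s[:,0])].round(0).astype(int).tolist())
m=(abs(sub[:,0]+85)<40)&(sub[:,2]>40);print("front",np.percentile(sub[m][:,0],[10,50,90]) if m.any() else 0)
# drawer front face from side image
F=R[150:300,180:345].reshape(-1,3);m=(F[:,2]>45)&(F[:,2]<100)&(abs(F[:,1])<115)&(F[:,0]<-60)&(F[:,0]>-115)
print("drawer x",m.sum(),np.percentile(F[m][:,0],[5,50,95]) if m.any() else 0)
# rod: handle colour mask
for n in("scene0","side0"):
    d=load(n);P=cloud(d);hsv=cv2.cvtColor(d["pixels"],cv2.COLOR_RGB2HSV)
    m=(P[...,2]>60)&(P[...,2]<68)&(P[...,0]>370)&(P[...,0]<450)&(P[...,1]>-300)&(P[...,1]<-150)&(d["pixels"].min(-1)>75)
    q=P[m][:,:2].astype(np.float32);print(n,len(q),cv2.minAreaRect(q),cv2.fitLine(q,cv2.DIST_L2,0,.01,.01).ravel(), q.mean(0), P[m][:,2].mean())
    m=(P[...,2]>49)&(P[...,2]<60)&(P[...,0]>395)&(P[...,0]<415)&(P[...,1]>-95)&(P[...,1]<-42)
    q=P[m][:,:2].astype(np.float32);print("shank",len(q),cv2.fitLine(q,cv2.DIST_HUBER,0,.01,.01).ravel())
E
```

```text
(276.6, 235.2) [572.5 124.3  59.6] riser -139.7 59.6
(277.20000000000005, 239.6) [572.5 123.3  46. ] riser -140.7 46.0
(274.6, 230.6) [573.1 131.9  70.3] riser -132.0 70.3
(268.6, 222.0) [574.9 157.4  84.8] riser -106.5 84.8
74
[[-158, 2, 64], [-155, 0, 65], [-155, 0, 59], [-155, 2, 66], [-154, 3, 57], [-154, 3, 60], [-154, -1, 67], [-154, 2, 62], [-152, 0, 70], [-152, 3, 68], [-152, 3, 71], [-151, -1, 72], [-151, 2, 73], [-150, -1, 65], [-150, 2, 76], [-149, 3, 54], [-149, 0, 78], [-148, 2, 56], [-147, -3, 72], [-147, 3, 75], [-144, 3, 51], [-144, 0, 75], [-142, -1, 77], [-141, 1, 52], [-141, 1, 77], [-140, 1, 73], [-139, -1, 53], [-139, 2, 51], [-138, 1, 54], [-137, -1, 77], [-137, 1, 75], [-135, 0, 77], [-135, 3, 53], [-134, -2, 53], [-133, 4, 56], [-132, 0, 53], [-131, 1, 72], [-131, 1, 75], [-130, 3, 69], [-129, 0, 68], [-129, 0, 65], [-129, 3, 72], [-129, 4, 63], [-129, -2, 54], [-128, -2, 57], [-128, 0, 58], [-128, 5, 72], [-128, 3, 65], [-128, -2, 76], [-128, 2, 74], [-128, 0, 54], [-127, 0, 60], [-126, 2, 58], [-125, 3, 73], [-125, 0, 78], [-125, 3, 76], [-124, 3, 66], [-123
[... 235 characters left out ...]
80], [-115, 5, 79]]
front [-106.72207996  -75.87912399  -73.5500814 ]
drawer x 567 [-92.06840667 -75.5143291  -72.85014782]
scene0 288 ((406.2823791503906, -218.20523071289062), (28.17698097229004, 133.08587646484375), 1.081894040107727) [ 5.1405961e-03 -9.9998677e-01  4.0691391e+02 -2.1902661e+02] [ 406.9139  -219.02666] 63.8836904944447
shank 44 [ 6.0129557e-03  9.9998194e-01  4.0642914e+02 -7.0377541e+01]
side0 637 ((405.7807922363281, -226.59259033203125), (27.19676399230957, 119.05453491210938), 0.44604384899139404) [ 7.3495004e-03 -9.9997300e-01  4.0435895e+02 -2.2961189e+02] [ 404.3589 -229.612 ] 63.516696650392475
shank 53 [ 7.3368647e-03 -9.9997306e-01  4.0316684e+02 -6.8453568e+01]
```

Ring centre is about 145 mm ahead of the riser's middle and 66 mm up, with the tongue about 23° below level. The rod handle is centred near (405.5, -207) with its axis along world +y. I'll rise first, then swing over the riser's side.

{"api": "arm_command", "payload": {
  "rows": [
    [[0,0,-30,0,0,0],[0,0,-70,0,0,0],[0,0,-110,0,0,0],[0,0,-120,0,0,0],[-30,30,-120,0,0,4],[-58,60,-120,0,0,8],[-87,90,-120,0,0,12],[-116,119,-120,0,0,16],[-144,149,-120,0,0,20],[-173,178,-120,0,0,24],[-202,208,-120,0,0,28],[-230,237,-120,0,0,32],[-259,267,-120,0,0,35],[-288,296,-120,0,0,38],[-310,320,-120,0,0,40],[-325,335,-120,0,0,40]]
  ]
}}

```text
clock: 1.48
eef_pos: [402.5, 235.5, 351.5]
tool_rot: [3.14, -0.0, 0.635]
force: [0.7, -0.3, -0.3]
width: 85.4
```

```bash
python3 - <<'E'
from cell import sensors
s=sensors.read_state();print(s)
E
```

```text
{'clock': 1.4833, 'qpos': array([-0.86794371,  0.23988847,  0.35241777,  1.83518562, -0.09149138,
        1.08199663,  0.15292981]), 'qd': array([ 0.4136985 ,  0.0138032 ,  0.09210235, -0.00403726, -0.05638862,
        0.00109725,  0.59258286]), 'tau': array([ -1.96601763, -33.79595518,   1.99814223, -19.92030859,
         0.05091356,   0.06480396,  -0.68200199]), 'eef_pos': array([402.45537182, 235.49584717, 351.47270723]), 'tool_rot': array([ 3.14019719e+00, -3.41534292e-04,  6.34749330e-01]), 'force': array([ 0.73927781, -0.29653854, -0.34884681]), 'torque': array([ 0.05007533,  0.03928862, -0.01424702]), 'width': 85.43897715302685}
```

{"api": "arm_command", "payload": {
  "rows": [
    [[-15,20,0,0,0,2],[-35,48,0,0,0,5],[-58,80,0,0,0,8],[-82,112,0,0,0,12],[-105,144,0,0,0,15],[-128,176,0,0,0,18],[-152,208,0,0,0,22],[-175,240,20,0,0,25],[-198,272,50,0,0,28],[-220,302,80,0,0,31],[-240,328,110,0,0,34],[-254,348,140,0,0,36],[-261,358,170,0,0,36.7],[-263,360.6,190,0,0,36.7],[-263,360.6,200,0,0,36.7],[-263,360.6,201,0,0,36.7],[-263,360.6,201,0,0,36.7]]
  ]
}}

```text
clock: 2.9
eef_pos: [405.0, -206.9, 149.9]
tool_rot: [-3.141, 0.002, -0.0]
force: [0.5, 0.1, 0.5]
width: 85.2
```

```bash
python3 - <<'E'
from h import *
from cell import sensors
d=snap("wrist","w1");s=sensors.read_state();print(s["eef_pos"],s["tool_rot"],s["qpos"],s["force"])
P=cloud(d);m=(P[...,2]>60)&(P[...,2]<68)&(abs(P[...,0]-405)<40)&(P[...,1]>-300)&(P[...,1]<-150)&(d["pixels"].min(-1)>75)
q=P[m][:,:2].astype(np.float32);print(len(q),cv2.minAreaRect(q) if len(q)>9 else 0)
E
```

```text
[ 405.67486529 -206.9680882   150.62730561] [ 3.14144833e+00 -2.74635037e-04  5.18186390e-04] [ 0.05424578  0.53872747  0.51413305  2.13512872 -0.47879626  0.5795612
  0.91583357] [ 0.71040572  0.07001364 -0.4915486 ]
5011 ((405.32147216796875, -223.97987365722656), (24.98375129699707, 118.40408325195312), 0.4784991145133972)
```

View pics/w1.png

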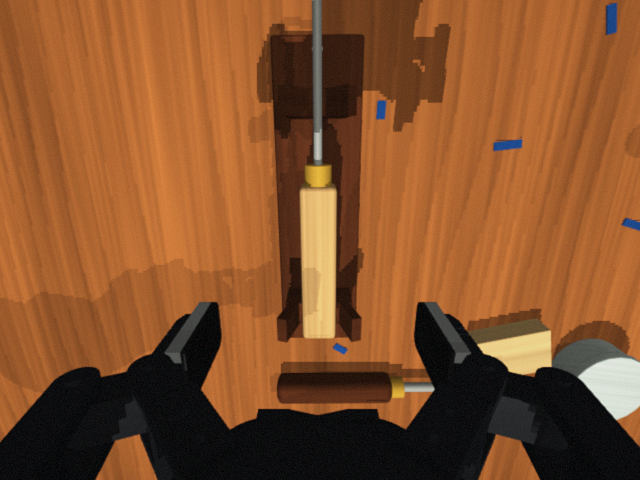

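The wrist view shows the handle centred between the open fingers, at (318,260). It measures (405.3, -224) with 0.5° of yaw, so I'll go straight down and grip.

{"api": "arm_command", "payload": {
  "rows": [
    [[0,-1,20,0,0,0],[0,-2,45,0,0,-0.4],[0,-2,70,0,0,-0.4],[0,-2,92,0,0,-0.4],[0,-2,108,0,0,-0.4],[0,-2,115,0,0,-0.4],[0,-2,117,0,0,-0.4],[0,-2,117,0,0,-0.4]]
  ]
}}

```text
clock: 3.62
eef_pos: [406.2, -205.0, 34.0]
tool_rot: [3.141, -0.001, 0.008]
force: [0.2, -0.5, 0.1]
width: 85.3
```

{"api": "arm_command", "payload": {
  "rows": [
    [[0,0,0,0,0,0],[0,0,0,0,0,0],[0,0,0,0,0,0],[0,0,0,0,0,0],[0,0,0,0,0,0],[0,0,0,0,0,0],[0,0,0,0,0,0],[0,0,0,0,0,0],[0,0,0,0,0,0],[0,0,0,0,0,0]]
  ],
  "claw": -1
}}

```text
clock: 4.45
eef_pos: [405.8, -205.0, 33.9]
tool_rot: [3.142, -0.001, 0.007]
force: [-0.3, 0.6, 6.0]
width: 25.3
```

```bash
python3 - <<'E'
from h import *
from cell import sensors
d=snap("side","s2");s=sensors.read_state();print(s)
E
```

```text
{'clock': 4.5, 'qpos': array([ 0.23467388,  0.74044825,  0.2545018 ,  2.20242772, -0.68289008,
        0.27319228,  1.09585961]), 'qd': array([-0.00042056, -0.00155816,  0.00050612,  0.00071736, -0.00179786,
       -0.00026719, -0.00037409]), 'tau': array([ 2.19301991e-01, -4.38129222e+01,  3.84074584e+00, -4.65130314e+00,
        4.22442821e-02, -2.01896690e-01,  2.81971064e-02]), 'eef_pos': array([ 405.82742705, -204.95598606,   33.85097242]), 'tool_rot': array([ 3.14157872e+00, -1.03464314e-03,  7.16414010e-03]), 'force': array([0.76822137, 1.91747411, 6.18075029]), 'torque': array([0.15917001, 0.10814864, 0.00971565]), 'width': 25.062957749444067}
```

Gripped at 25 mm width. Now lift straight up, slowly.

{"api": "arm_command", "payload": {
  "rows": [
    [[0,0,-2,0,0,0],[0,0,-6,0,0,0],[0,0,-12,0,0,0],[0,0,-20,0,0,0],[0,0,-30,0,0,0],[0,0,-40,0,0,0],[0,0,-50,0,0,0],[0,0,-60,0,0,0],[0,0,-68,0,0,0],[0,0,-74,0,0,0],[0,0,-78,0,0,0],[0,0,-80,0,0,0],[0,0,-80,0,0,0],[0,0,-80,0,0,0]]
  ]
}}

```text
clock: 5.67
eef_pos: [405.3, -204.8, 113.2]
tool_rot: [-3.141, 0.0, 0.007]
force: [0.2, -0.7, -0.6]
width: 25.3
```

```bash
python3 - <<'E'
from h import *
from cell import sensors
s=sensors.read_state();print(s["clock"],s["eef_pos"],s["tool_rot"],s["force"],s["torque"],s["qpos"])
for n in("side","scene","wrist"):
    d=snap(n,n+"3");P=cloud(d)
    m=(P[...,2]>120)&(P[...,2]<150)&(P[...,0]>385)&(P[...,0]<445)&(P[...,1]>-130)&(P[...,1]<0);q=P[m]
    print(n,len(q))
    if len(q)>10:
        sh=q[(q[:,1]<-45)&(q[:,1]>-130)];print("shank",sh.mean(0).round(1),np.polyfit(sh[:,1],sh[:,0],1).round(4),np.polyfit(sh[:,1],sh[:,2],1).round(4))
        f=q[(q[:,0]>411)];print("finger",f.mean(0).round(1) if len(f) else 0,len(f),f.max(0).round(1) if len(f) else 0)
    cv2.imwrite(f"pics/{n}3.png",d["pixels"][:,:,::-1])
d=load("scene0");P=cloud(d)
m=(P[...,2]>100)&(P[...,2]<250)&(P[...,1]<75)&(P[...,0]>450)&(P[...,0]<900)
print("mallet",np.percentile(P[m],[2,50,98],axis=0).round())
E
```

```text
5.6667 [ 405.34088354 -204.79621621  113.15178008] [-3.14136733e+00  3.01061838e-04  7.40057590e-03] [ 0.20568843 -0.71181956 -0.557265  ] [-0.08311677  0.01193718 -0.0275454 ] [ 0.09599002  0.60258578  0.45441355  2.16700179 -0.5608896   0.48678479
  0.99296205]
side 126
shank [403.5 -84.6 132.8] [-5.80000e-03  4.02976e+02] [-7.20000e-03  1.32214e+02]
finger [421.  -39.3 132.5] 23 [430.7 -33.1 134.9]
scene 108
shank [405.9 -88.  133.1] [-2.010000e-02  4.041346e+02] [-6.80000e-03  1.32534e+02]
finger [420.7 -35.8 133.2] 21 [431.8 -32.2 135.4]
wrist 2599
shank [ 404.2 -106.9  133.6] [-6.700000e-03  4.034623e+02] [-2.000000e-03  1.333391e+02]
finger 0 0 0
mallet [[  463. -1594.   103.]
 [  685. -1235.   181.]
 [  898.   -36.   249.]]
```

View pics/side3.png

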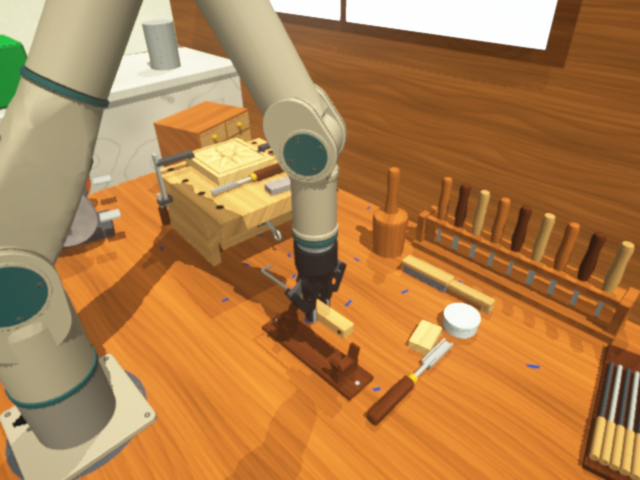

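The rod is lifted and level, with the hook at about (268,272) in the side image and the eye ring at (277,236). Next I'll locate the obstacles near the path.

```bash
python3 - <<'E'
from h import *
d=load("side0")
for n,u,v,z in(("mallet base",388,252,0),("brush L",403,262,38),("brush R",490,308,30),("tin",461,312,34),("offcut",425,335,22)):print(n,ray(d,u,v,z).round())
# side/scene cross for ring plane consistency: slab lower front edge mid predicted in side
O=np.array([582.7,263.6,0]);ex=np.array([.0728,.9973,0]);ey=np.array([-.9973,.0728,0])
img=d["pixels"][:,:,::-1].copy();im=cv2.resize(img,None,fx=4,fy=4,interpolation=cv2.INTER_CUBIC)
def W(a,b,c):return O+a*ex+b*ey+np.array([0,0,c])
def L(pts,col,cl=False):
    q=np.array([[ (x+.5)*4-.5 for x in proj(d,p)] for p in pts]);cv2.polylines(im,[q.round().astype(np.int32)],cl,col,1,cv2.LINE_AA)
L([W(-190,170,145),W(-190,-170,145),W(-190,-170,190),W(-190,170,190)],(255,0,0),True)
import math
for dx,a in((0,-23),):
    p=(-90-dx,90);c=(p[0]-60*math.cos(math.radians(a)),90+60*math.sin(math.radians(a)));print(c)
    for r in(10,16):L([W(c[0]+r*math.cos(t),0,c[1]+r*math.sin(t)) for t in np.linspace(0,6.3,40)],(0,0,255))
L([W(-80,126,40),W(-80,-126,40)],(0,255,0))
cv2.imwrite("pics/ov.png",im[720:1120,760:1380])
E
```

```text
mallet base [784. -83.   0.]
brush L [ 735. -165.   38.]
brush R [ 745. -394.   30.]
tin [ 685. -358.   34.]
offcut [ 587. -336.   22.]
(-145.23029120714642, 66.55613229064357)
```

View pics/ov.png

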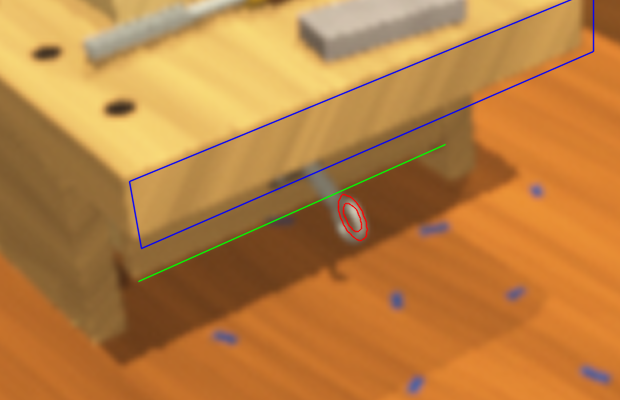

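Obstacles are clear: mallet at x=784, offcut at y=-336. In the overlay the real ring sits about 3 mm below my drawn one, so I take its centre as riser (-144.5, 0, 65). I'll move to a pre-position in front of the overhang, with the hook to the ring's left at ring height.

{"api": "arm_command", "payload": {
  "rows": [
    [[3,-2,0,0,0,0.3],[10,-7,0,0,0,0.8],[20,-15,0,0,0,1.3],[32,-24,0,0,0,1.9],[45,-34,0,0,0,2.5],[58,-44,3,0,0,3],[71,-54,9,0,0,3.6],[83,-63,17,0,0,4.1],[93,-71,27,0,0,4.4],[100,-77,38,0,0,4.6],[104,-80,49,0,0,4.6],[104.3,-80,58,0,0,4.6],[104.3,-80,64,0,0,4.6],[104.3,-80,67,0,0,4.6],[104.3,-80,67.5,0,0,4.6],[104.3,-80,67.5,0,0,4.6],[104.3,-80,67.5,0,0,4.6]]
  ]
}}

```text
clock: 7.23
eef_pos: [509.1, -124.8, 46.2]
tool_rot: [3.141, -0.001, -0.074]
force: [-0.2, 0.3, -0.8]
width: 25.4
```

```bash
cat > hk.py <<'E'
from h import *
from cell import sensors
import sys
O=np.array([582.7,263.6,0]);ex=np.array([.0728,.9973,0]);ey=np.array([-.9973,.0728,0])
s=sensors.read_state();t=s["eef_pos"];q=t-O
print(s["clock"],"tcp",t.round(1),s["tool_rot"].round(4),"F",s["force"].round(2),"T",s["torque"].round(2),"hook riser",round(q@ex+167.5,1),round(q@ey-13,1),round(t[2]+19,1),"q6",s["qpos"][5].round(2))
f=s["force"];print("F riser",round(f@ex,2),round(f@ey,2))
if len(sys.argv)>1:
    d=snap("side",sys.argv[1]);cv2.imwrite(f"pics/{sys.argv[1]}.png",cv2.resize(d["pixels"][190:310,200:360,::-1],None,fx=5,fy=5,interpolation=cv2.INTER_CUBIC))
E
python3 hk.py s4
```

```text
7.2333 tcp [ 509.1 -124.8   46.2] [ 3.1414e+00 -6.0000e-04 -7.4000e-02] F [-0.19  0.27 -0.76] T [-0.02  0.02  0.04] hook riser -225.2 32.1 65.2 q6 0.48
F riser 0.25 0.21
```

View pics/s4.png

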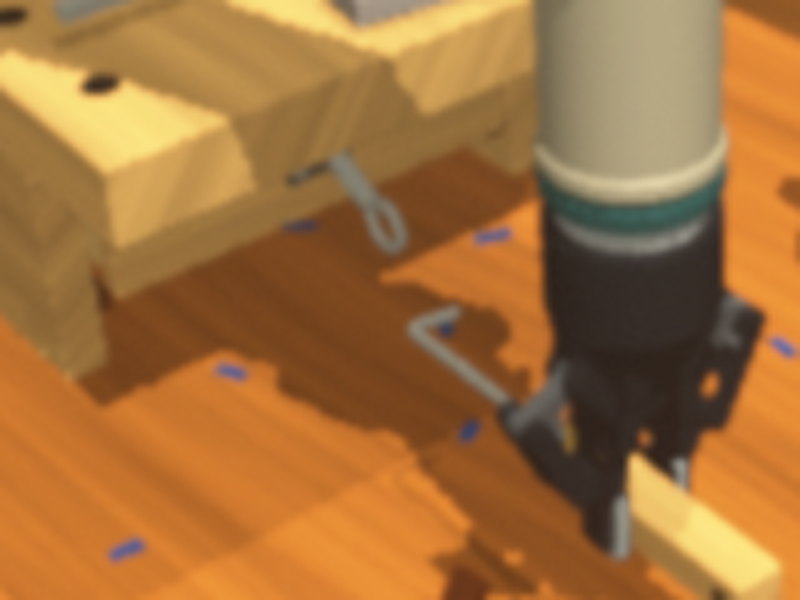

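The side view shows the hook bend at crop (410,327), its tip at (458,310) and the ring centre at (388,226). I'll use the hook as an in-image reference to place the ring.

```bash
python3 - <<'E'
from h import *
O=np.array([582.7,263.6,0]);ex=np.array([.0728,.9973,0]);ey=np.array([-.9973,.0728,0])
d=load("s4")
W=lambda a,b,c:O+a*ex+b*ey+np.array([0,0,c])
f=lambda u,v:(200+(u+.5)/5-.5,190+(v+.5)/5-.5)
# rod axis y=45.1, bend x=-225.2+2, tip
b=np.array(proj(d,W(-223.2,45.1,65.2)));t=np.array(proj(d,W(-227.2,18.1,65.2)))
bo=np.array(f(412,327));to=np.array(f(459,310))
print(b,bo,t,to);off=((bo-b)+(to-t))/2;print("off",off)
def rayp(d,u,v,o,n):
    K=d["K"];r=d["pose"][:3,:3]@np.array([(u-K[0,2])/K[0,0],-(v-K[1,2])/K[1,1],-1]);c=d["pose"][:3,3]
    return c+r*((o-c)@n)/(r@n)
for c in((388,226),(382,204),(397,247),(405,235),(368,225)):
    u=np.array(f(*c))-off
    for yy in(0,):
        p=rayp(d,*u,O+yy*ey,ey);q=p-O;print(c,(q@ex).round(1),p[2].round(1))
u=np.array(f(340,157))-off;p=rayp(d,*u,O,ey);print("tongue",((p-O)@ex).round(1),p[2].round(1))
E
```

```text
[281.15819985 254.64189155] [282. 255.] [290.97921536 251.02334831] [291.4 251.6]
off [0.63129239 0.46738007]
(388, 226) -139.9 62.4
(382, 204) -136.0 74.4
(397, 247) -146.8 52.6
(405, 235) -155.4 64.7
(368, 225) -120.3 53.1
tongue -99.1 85.9
```

The ring centre comes out near riser (-142, 0, 63). I'll advance under the overhang, staying on the ring's left.

{"api": "arm_command", "payload": {
  "rows": [
    [[0,-2,0,0,0,0],[0,-7,0.5,0,0,0],[0,-14,1,0,0,0],[0,-23,1.5,0,0,0],[0,-32,1.7,0,0,0],[0,-41,1.7,0,0,0],[0,-50,1.7,0,0,0],[0,-59,1.7,0,0,0],[0,-67,1.7,0,0,0],[0,-74,1.7,0,0,0],[0,-79,1.7,0,0,0],[0,-82,1.7,0,0,0],[0,-83,1.7,0,0,0],[0,-83,1.7,0,0,0],[0,-83,1.7,0,0,0]]
  ]
}}

```text
clock: 8.53
eef_pos: [515.2, -41.9, 44.1]
tool_rot: [3.141, -0.0, -0.074]
force: [0.7, -0.9, -1.4]
width: 25.2
```

```bash
python3 hk.py s5
```

```text
8.5333 tcp [515.2 -41.9  44.1] [ 3.1412e+00 -1.0000e-04 -7.3600e-02] F [ 0.68 -0.85 -1.36] T [-0.11  0.06  0.  ] hook riser -142.1 32.1 63.1 q6 0.47
F riser -0.8 -0.74
```

View pics/s5.png

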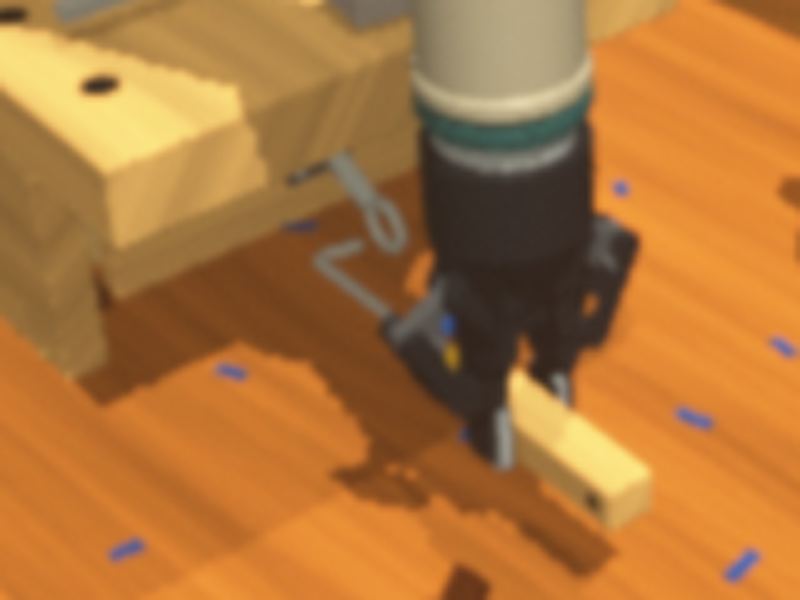

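```bash
python3 - <<'E'
from h import *
O=np.array([582.7,263.6,0]);ex=np.array([.0728,.9973,0]);ey=np.array([-.9973,.0728,0])
d=load("s5");W=lambda a,b,c:O+a*ex+b*ey+np.array([0,0,c])
im=cv2.resize(d["pixels"][210:260,245:305,::-1],None,fx=12,fy=12,interpolation=cv2.INTER_CUBIC)
def pt(p,col):
    u,v=proj(d,p);c=(int((u-245+.5)*12),int((v-210+.5)*12));print(p,(u,v),c);cv2.circle(im,c,3,col,-1)
pt(W(-140.1,45.1,63.1),(0,0,255));pt(W(-144.1,18.1,63.1),(0,0,255));pt(W(-142,0,63),(255,0,0));pt(W(-142.1,32.1,63.1),(0,255,0))
cv2.imwrite("pics/s5z.png",im)
E
```

```text
[527.52249 127.16155  63.1    ] (np.float64(262.2313496737664), np.float64(240.7264467860265)) (212, 374)
[554.15839 121.20675  63.1    ] (np.float64(271.7791203515611), np.float64(237.41599771505932)) (327, 334)
[572.3624 121.9834  63.    ] (np.float64(277.0136488729563), np.float64(234.4933325910137)) (390, 299)
[540.34179 124.22055  63.1    ] (np.float64(266.8684677378258), np.float64(239.13656537149043)) (268, 355)
```

View pics/s5z.png

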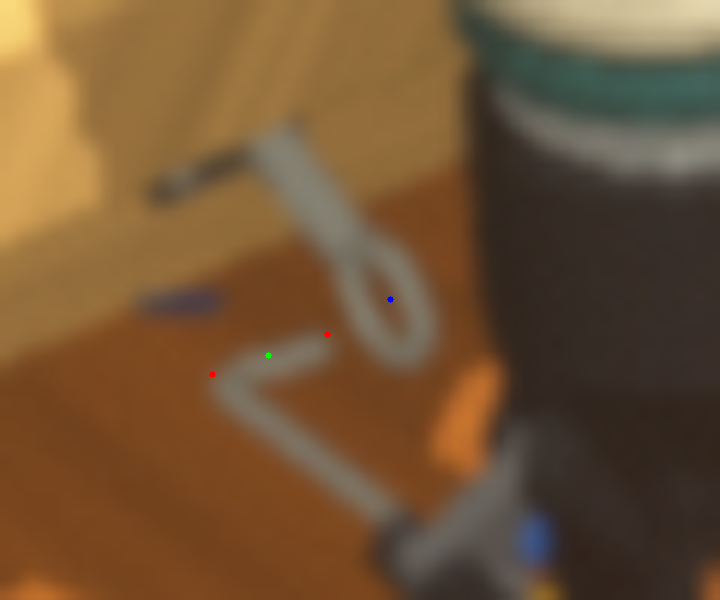

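At 12x zoom the commanded hook point would land about (396,309) against the hole centre at (388,300). That calls for 2.5 mm more forward and 1 mm up. I'll move sideways to just short of the ring.

{"api": "arm_command", "payload": {
  "rows": [
    [[1,-1,-0.5,0,0,0],[3,-2,-1,0,0,0],[6,-2.5,-1,0,0,0],[9,-2.5,-1,0,0,0],[11,-2.5,-1,0,0,0],[12,-2.5,-1,0,0,0],[12,-2.5,-1,0,0,0]]
  ]
}}

```text
clock: 9.17
eef_pos: [527.7, -39.9, 45.1]
tool_rot: [3.141, -0.0, -0.073]
force: [0.7, -0.9, -0.8]
width: 25.2
```

{"api": "arm_command", "payload": {
  "rows": [
    [[1,0,0,0,0,0],[2,0,0,0,0,0],[3,0,0,0,0,0],[3.5,0,0,0,0,0],[3.5,0,0,0,0,0]]
  ]
}}

```text
clock: 9.58
eef_pos: [531.0, -40.1, 45.1]
tool_rot: [3.142, -0.0, -0.073]
force: [-0.4, 0.0, -1.1]
width: 25.2
```

```bash
python3 hk.py s6
```

```text
9.5833 tcp [531.  -40.1  45.1] [ 3.1416e+00 -2.0000e-04 -7.2900e-02] F [-0.36  0.01 -1.07] T [-0.02  0.03 -0.04] hook riser -139.1 16.4 64.1 q6 0.5
F riser -0.01 0.36
```

View pics/s6.png

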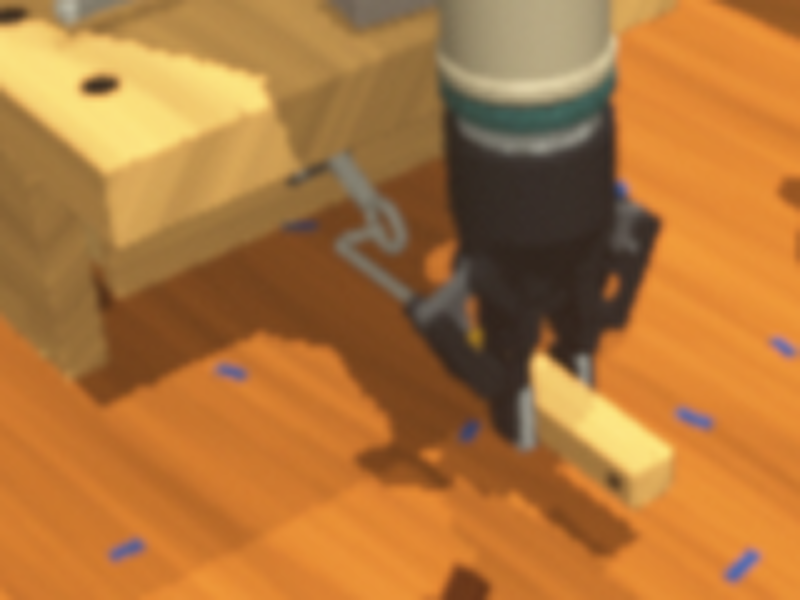

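Looks aligned: the finger tip enters the hole at about (383,228), with no force. I'll continue in small steps.

{"api": "arm_command", "payload": {
  "rows": [
    [[1,0,0,0,0,0],[2,0,0,0,0,0],[3,0,0,0,0,0],[4,0,0,0,0,0],[4,0,0,0,0,0]]
  ]
}}

```text
clock: 10.05
eef_pos: [535.2, -40.3, 45.1]
tool_rot: [3.142, -0.0, -0.073]
force: [-0.3, 0.1, -1.4]
width: 25.4
```

{"api": "arm_command", "payload": {
  "rows": [
    [[1,0,0,0,0,0],[2,0,0,0,0,0],[3,0,0,0,0,0],[4,0,0,0,0,0],[4,0,0,0,0,0]]
  ]
}}

```text
clock: 10.47
eef_pos: [539.1, -40.6, 45.1]
tool_rot: [3.142, -0.0, -0.073]
force: [0.1, -0.2, -0.1]
width: 25.1
```

```bash
python3 hk.py
```

```text
10.4667 tcp [539.1 -40.6  45.1] [ 3.1415e+00 -3.0000e-04 -7.2900e-02] F [ 0.12 -0.2  -0.11] T [-0.05 -0.03 -0.06] hook riser -139.1 8.3 64.1 q6 0.52
F riser -0.19 -0.14
```

{"api": "arm_command", "payload": {
  "rows": [
    [[1,0,0,0,0,0],[2.5,0,0,0,0,0],[4,0,0,0,0,0],[5.5,0,0,0,0,0],[6.5,0,0,0,0,0],[7,0,0,0,0,0],[7,0,0,0,0,0]]
  ]
}}

```text
clock: 11.05
eef_pos: [545.9, -41.1, 45.1]
tool_rot: [-3.142, -0.0, -0.073]
force: [-0.4, -0.9, -1.2]
width: 24.6
```

```bash
python3 hk.py s7;python3 -c "
from h import *
d=load('s7');cv2.imwrite('pics/s7z.png',cv2.resize(d['pixels'][210:260,245:305,::-1],None,fx=12,fy=12,interpolation=cv2.INTER_CUBIC))"
```

```text
11.05 tcp [545.9 -41.1  45.1] [-3.1416 -0.     -0.073 ] F [-0.43 -0.92 -1.16] T [-0.04  0.02  0.05] hook riser -139.1 1.5 64.1 q6 0.53
F riser -0.95 0.36
```

View pics/s7z.png

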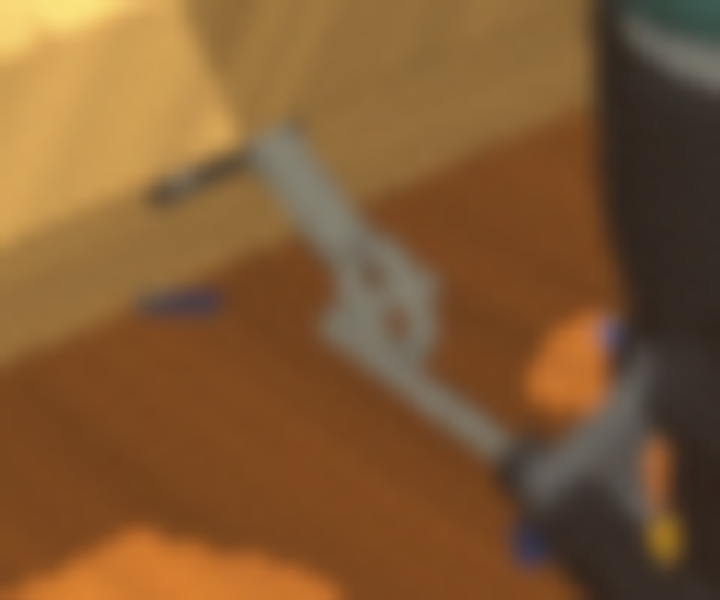

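The finger is through the ring: the two hole halves show at (375,265) and (400,320). I'll take up the slack gently.

{"api": "arm_command", "payload": {
  "rows": [
    [[0,0.5,0,0,0,0],[0,1.5,0,0,0,0],[0,2.5,0,0,0,0],[0,3.5,0,0,0,0],[0,4.5,0,0,0,0],[0,5.5,0,0,0,0],[0,6.5,0,0,0,0]]
  ]
}}

```text
clock: 11.68
eef_pos: [545.3, -47.7, 45.1]
tool_rot: [-3.141, 0.0, -0.073]
force: [-1.1, 1.4, -1.7]
width: 25.4
```

{"api": "arm_command", "payload": {
  "rows": [
    [[0,1,0,0,0,0],[0,2,0,0,0,0],[0,3,0,0,0,0],[0,4,0,0,0,0]]
  ]
}}

```text
clock: 12.02
eef_pos: [545.2, -50.2, 45.0]
tool_rot: [-3.14, 0.0, -0.072]
force: [1.2, 4.4, -1.4]
width: 25.3
```

{"api": "arm_command", "payload": {
  "rows": [
    [[0,1,0,0,0,0],[0,2,0,0,0,0],[0,3,0,0,0,0],[0,4,0,0,0,0]]
  ]
}}

```text
clock: 12.35
eef_pos: [544.7, -55.5, 45.1]
tool_rot: [-3.141, 0.0, -0.073]
force: [-0.2, 4.9, -1.3]
width: 25.4
```

```bash
python3 hk.py
```

```text
12.35 tcp [544.7 -55.5  45.1] [-3.1414e+00  2.0000e-04 -7.2800e-02] F [-0.22  4.86 -1.33] T [ 0.85 -0.16 -0.02] hook riser -153.5 1.7 64.1 q6 0.53
F riser 4.83 0.57
```

Force is 4.9 N and the drawer is moving. I'll carry on drawing at about 35 mm/s.

{"api": "arm_command", "payload": {
  "rows": [
    [[0,1.5,0,0,0,0],[0,3.5,0,0,0,0],[0,6,0,0,0,0],[0,9,0,0,0,0],[0,12,0,0,0,0],[0,15,0,0,0,0],[0,18,0,0,0,0],[0,21,0,0,0,0],[0,24,0,0,0,0],[0,27,0,0,0,0],[0,30,0,0,0,0],[0,33,0,0,0,0],[0,36,0,0,0,0],[0,39,0,0,0,0],[0,42,0,0,0,0],[0,45,0,0,0,0]]
  ]
}}

```text
clock: 13.68
eef_pos: [541.4, -100.7, 45.1]
tool_rot: [-3.142, 0.0, -0.073]
force: [1.6, 5.0, -0.7]
width: 25.2
```

```bash
python3 hk.py s8
```

```text
13.6833 tcp [ 541.4 -100.7   45.1] [-3.1415e+00  2.0000e-04 -7.3000e-02] F [ 1.62  5.02 -0.69] T [ 0.94 -0.14  0.03] hook riser -198.8 1.7 64.1 q6 0.53
F riser 5.12 -1.25
```

View pics/s8.png

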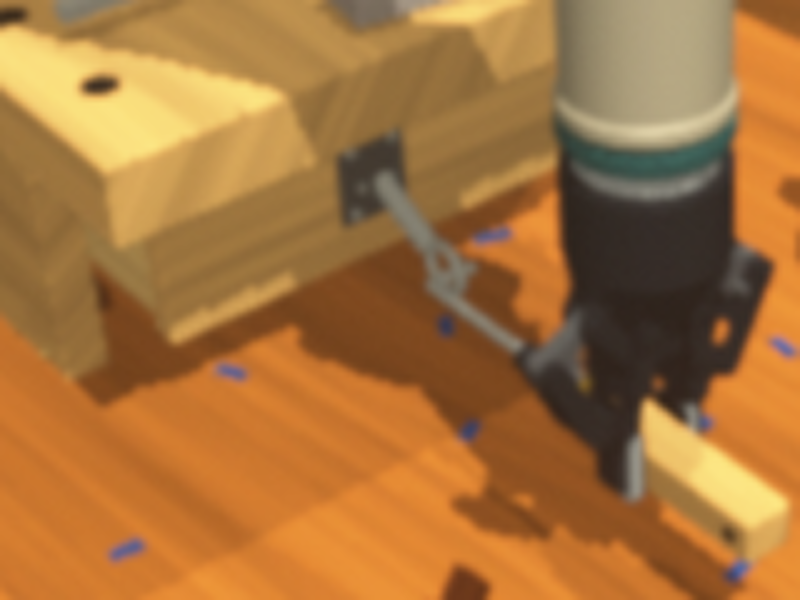

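{"api": "arm_command", "payload": {
  "rows": [
    [[0,1.5,0,0,0,0],[0,3.5,0,0,0,0],[0,6,0,0,0,0],[0,9,0,0,0,0],[0,12,0,0,0,0],[0,15,0,0,0,0],[0,18,0,0,0,0],[0,21,0,0,0,0],[0,24,0,0,0,0],[0,27,0,0,0,0],[0,30,0,0,0,0],[0,33,0,0,0,0],[0,36,0,0,0,0],[0,39,0,0,0,0],[0,42,0,0,0,0],[0,45,0,0,0,0],[0,48,0,0,0,0],[0,51,0,0,0,0],[0,54,0,0,0,0],[0,57,0,0,0,0]]
  ]
}}

```text
clock: 15.4
eef_pos: [537.2, -157.6, 45.1]
tool_rot: [-3.142, 0.0, -0.073]
force: [0.4, 5.0, -1.2]
width: 25.0
```

{"api": "arm_command", "payload": {
  "rows": [
    [[0,3,0,0,0,0],[0,6,0,0,0,0],[0,9,0,0,0,0],[0,12,0,0,0,0],[0,15,0,0,0,0],[0,18,0,0,0,0],[0,21,0,0,0,0],[0,24,0,0,0,0],[0,27,0,0,0,0],[0,30,0,0,0,0],[0,33,0,0,0,0],[0,36,0,0,0,0],[0,39,0,0,0,0],[0,42,0,0,0,0],[0,44,0,0,0,0],[0,45,0,0,0,0]]
  ]
}}

```text
clock: 16.73
eef_pos: [533.9, -202.9, 45.1]
tool_rot: [3.141, 0.0, -0.073]
force: [1.7, 5.2, -0.3]
width: 25.4
```

```bash
python3 hk.py s9; python3 - <<'E'
from h import *
O=np.array([582.7,263.6,0]);ex=np.array([.0728,.9973,0]);ey=np.array([-.9973,.0728,0])
d=load("s9");P=cloud(d);q=P-O;R=np.stack([q@ex,q@ey,P[...,2]],-1).reshape(-1,3)
m=(R[:,2]>60)&(R[:,2]<115)&(R[:,1]>20)&(R[:,1]<115)&(R[:,0]<-85)&(R[:,0]>-270);print(m.sum(),np.percentile(R[m][:,0],[10,50,90]))
E
```

```text
16.7333 tcp [ 533.9 -202.9   45.1] [ 3.1411  0.     -0.0735] F [ 1.7   5.2  -0.29] T [ 0.92 -0.14  0.01] hook riser -301.3 1.7 64.1 q6 0.57
F riser 5.31 -1.31
883 [-232.0303411  -229.7979446  -103.80970933]
```

View pics/s9.png

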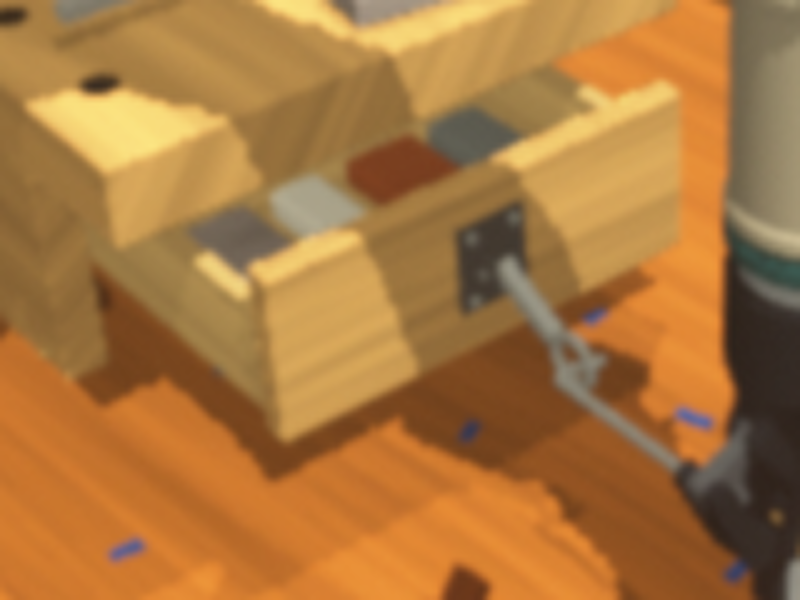

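The drawer is at about -230 mm with roughly 20 mm to go, at a steady 5 N. I'll slow down.

{"api": "arm_command", "payload": {
  "rows": [
    [[0,1.5,0,0,0,0],[0,3,0,0,0,0],[0,5,0,0,0,0],[0,7,0,0,0,0],[0,9,0,0,0,0],[0,10.5,0,0,0,0],[0,12,0,0,0,0],[0,13,0,0,0,0],[0,14,0,0,0,0],[0,14.5,0,0,0,0]]
  ]
}}

```text
clock: 17.62
eef_pos: [533.3, -212.6, 44.5]
tool_rot: [-3.135, 0.002, -0.071]
force: [2.1, 11.9, -2.5]
width: 25.2
```

{"api": "arm_command", "payload": {
  "rows": [
    [[0,0.5,0,0,0,0],[0,1,0,0,0,0],[0,1.5,0,0,0,0],[0,2,0,0,0,0]]
  ]
}}

```text
clock: 17.95
eef_pos: [533.4, -212.6, 44.2]
tool_rot: [-3.133, 0.002, -0.07]
force: [3.0, 15.2, -2.0]
width: 25.0
```

{"api": "arm_command", "payload": {
  "rows": [
    [[0,0.5,0,0,0,0],[0,1,0,0,0,0]]
  ]
}}

```text
clock: 18.12
eef_pos: [533.4, -212.6, 44.1]
tool_rot: [-3.131, 0.002, -0.069]
force: [4.3, 16.8, -2.9]
width: 25.2
```

```bash
python3 hk.py s10; python3 - <<'E'
from h import *
O=np.array([582.7,263.6,0]);ex=np.array([.0728,.9973,0]);ey=np.array([-.9973,.0728,0])
d=load("s10");P=cloud(d);q=P-O;R=np.stack([q@ex,q@ey,P[...,2]],-1).reshape(-1,3)
m=(R[:,2]>60)&(R[:,2]<115)&(R[:,1]>20)&(R[:,1]<115)&(R[:,0]<-200)&(R[:,0]>-270);print(m.sum(),np.percentile(R[m][:,0],[10,50,90]))
E
```

```text
18.1167 tcp [ 533.4 -212.6   44.1] [-3.1314e+00  2.4000e-03 -6.9400e-02] F [ 4.3  16.83 -2.86] T [ 3.16 -0.75 -0.19] hook riser -311.0 1.5 63.1 q6 0.58
F riser 17.1 -3.06
649 [-241.49996041 -239.90692944 -238.34086797]
```

The force rose to 17 N with no motion, so this is the stop. I'll back off at once to release the load.

{"api": "arm_command", "payload": {
  "rows": [
    [[0,-2,0,0,0,0],[0,-5,0,0,0,0],[0,-9,0,0,0,0],[0,-12,0,0,0,0],[0,-14,0,0,0,0],[0,-14,0,0,0,0]]
  ]
}}

```text
clock: 18.67
eef_pos: [533.6, -206.7, 45.3]
tool_rot: [3.14, -0.0, -0.074]
force: [0.7, -0.5, -1.1]
width: 25.2
```

```bash
python3 hk.py s11; python3 - <<'E'
from h import *
O=np.array([582.7,263.6,0]);ex=np.array([.0728,.9973,0]);ey=np.array([-.9973,.0728,0])
for n,v in(("s11","side"),("c11","scene")):
    d=snap(v,n) if v=="scene" else load(n)
    P=cloud(d);q=P-O;R=np.stack([q@ex,q@ey,P[...,2]],-1)
    F=R.reshape(-1,3)
    m=(F[:,2]>60)&(F[:,2]<115)&(abs(F[:,1])<115)&(abs(F[:,1])>20)&(F[:,0]<-200)&(F[:,0]>-270)
    if m.sum():print(v,"front face",m.sum(),np.percentile(F[m][:,0],[10,50,90]))
    m=(F[:,2]>150)&(F[:,2]<185)&(abs(F[:,1])<150)&(F[:,0]<-170)&(F[:,0]>-210)
    if m.sum():print(v,"slab front (true -190)",m.sum(),np.percentile(F[m][:,0],[10,50,90]))
    m=(F[:,2]>131)&(F[:,2]<139)&(abs(F[:,1])<115)&(F[:,0]<-200)&(F[:,0]>-270)
    if m.sum():print(v,"drawer top",m.sum(),np.percentile(F[m][:,0],[2,10,50,90,98]))
E
```

```text
18.6667 tcp [ 533.6 -206.7   45.3] [ 3.14e+00 -3.00e-04 -7.36e-02] F [ 0.72 -0.45 -1.14] T [-0.03 -0.01  0.03] hook riser -305.1 1.7 64.3 q6 0.57
F riser -0.4 -0.75
side front face 1163 [-241.64242287 -239.79080552 -238.12958414]
side slab front (true -190) 1298 [-181.67399352 -179.81835066 -178.029641  ]
side drawer top 426 [-242.36454995 -240.65004597 -235.01512004 -227.10801892 -224.90806904]
scene front face 42 [-224.93793399 -224.36842483 -223.44912893]
scene drawer top 676 [-239.12014989 -237.17756157 -229.93941732 -223.89981723 -223.02637137]
```

View pics/s11.png

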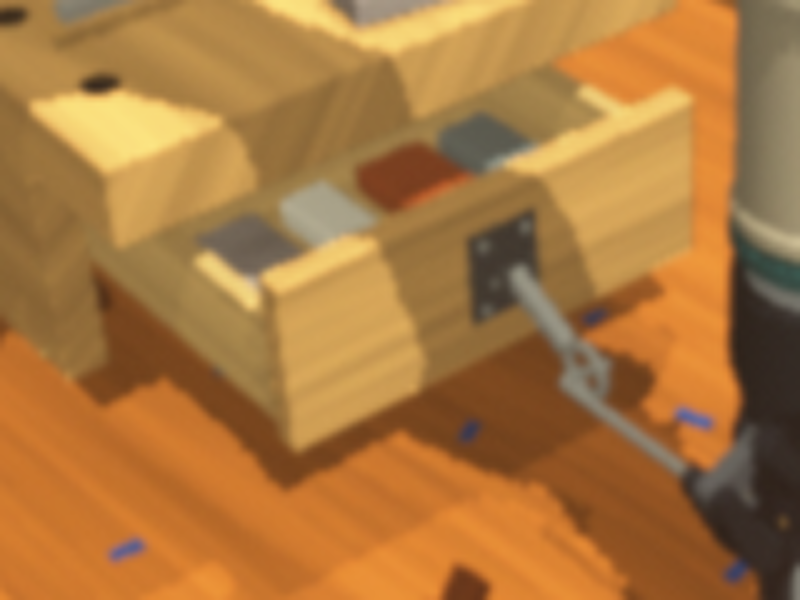

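View pics/c11.png

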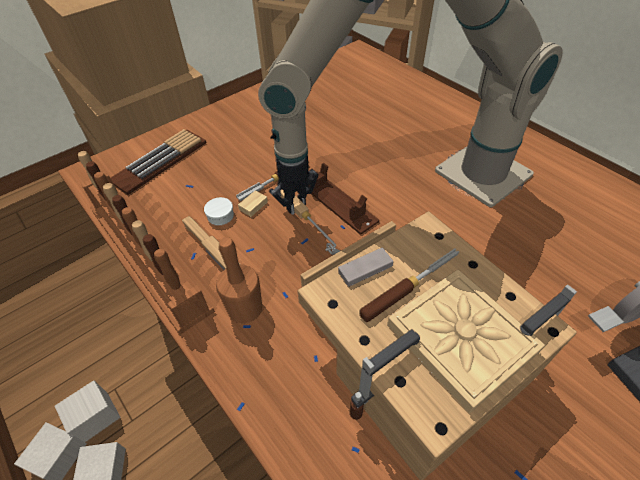

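The slab front measures -180 in my frame but is -190 by the spec, so my origin is 10 mm off. The drawer face at -240 is therefore -250, exactly at its stop. The hook is now loose in the middle of the ring, so I'll slide it out sideways.

{"api": "arm_command", "payload": {
  "rows": [
    [[-1,0,0,0,0,0],[-3,0,0,0,0,0],[-5,0,0,0,0,0],[-7,0,0,0,0,0],[-9,0,0,0,0,0],[-10,0,0,0,0,0]]
  ]
}}

```text
clock: 19.27
eef_pos: [523.3, -205.0, 45.1]
tool_rot: [-3.142, 0.0, -0.073]
force: [-0.3, 0.3, -1.7]
width: 25.2
```

{"api": "arm_command", "payload": {
  "rows": [
    [[-2,0,0,0,0,0],[-4,0,0,0,0,0],[-7,0,0,0,0,0],[-10,0,0,0,0,0],[-14,0,0,0,0,0],[-18,0,0,0,0,0],[-22,0,0,0,0,0],[-25,0,0,0,0,0],[-27,0,0,0,0,0],[-28,0,0,0,0,0],[-28,0,0,0,0,0]]
  ]
}}

```text
clock: 20.18
eef_pos: [495.7, -203.0, 45.1]
tool_rot: [-3.142, 0.0, -0.073]
force: [-0.6, 0.3, -1.8]
width: 25.0
```

```bash
python3 hk.py s12
```

```text
20.1833 tcp [ 495.7 -203.    45.1] [-3.1415e+00  1.0000e-04 -7.3300e-02] F [-0.59  0.33 -1.77] T [-0.02  0.06 -0.04] hook riser -304.1 39.8 64.1 q6 0.49
F riser 0.29 0.62
```

View pics/s12.png

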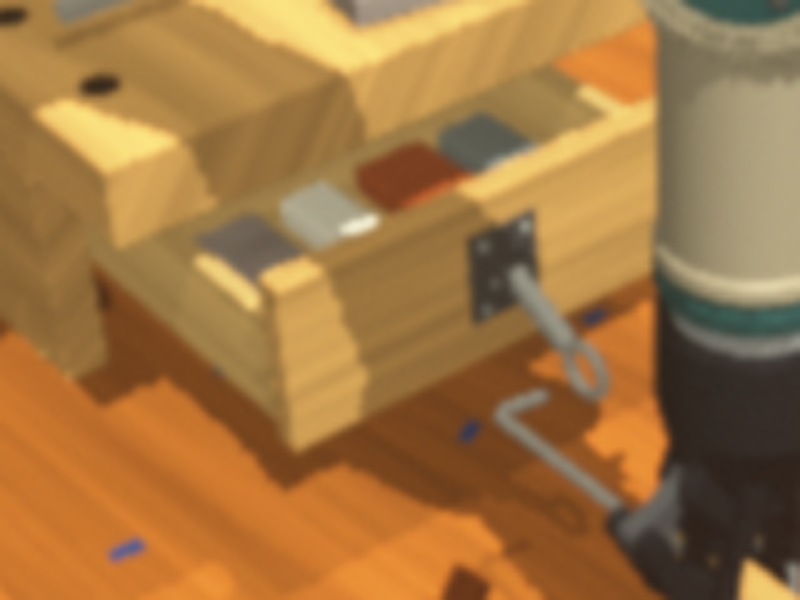

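The hook is clear of the ring: finger at (525,400), ring at (588,370). I'll lift first, since the rest is close on that side, then swing back over the rest.

{"api": "arm_command", "payload": {
  "rows": [
    [[0,0,-3,0,0,0],[0,0,-9,0,0,0],[0,0,-18,0,0,0],[0,0,-28,0,0,0],[0,0,-39,0,0,0],[0,0,-50,0,0,0],[-3,0.3,-60,0,0,-0.2],[-9,1,-66,0,0,-0.5],[-18,2,-68.5,0,0,-1],[-30,3,-68.5,0,0,-1.6],[-42,4,-68.5,0,0,-2.2],[-54,5,-68.5,0,0,-2.8],[-66,6,-68.5,0,0,-3.4],[-77,7.4,-68.5,0,0,-4],[-85,8.2,-68.5,0,0,-4.5],[-89,8.6,-68.5,0,0,-4.6],[-89.8,8.6,-68.5,0,0,-4.6],[-89.8,8.6,-68.5,0,0,-4.6],[-89.8,8.6,-68.5,0,0,-4.6]]
  ]
}}

```text
clock: 21.82
eef_pos: [406.4, -205.1, 113.6]
tool_rot: [3.141, -0.001, 0.008]
force: [-0.4, 0.1, -0.8]
width: 25.3
```

```bash
python3 hk.py; python3 - <<'E'
from h import *
for n in("side","scene","wrist"):
    d=snap(n,n+"13");P=cloud(d)
    q=P[(P[...,2]>120)&(P[...,2]<150)&(P[...,0]>385)&(P[...,0]<445)&(P[...,1]>-130)&(P[...,1]<0)]
    if len(q)>10:
        sh=q[(q[:,1]<-45)&(q[:,1]>-130)];print(n,"shank",sh.mean(0).round(1),np.polyfit(sh[:,1],sh[:,0],1).round(4),np.polyfit(sh[:,1],sh[:,2],1).round(4))
        f=q[(q[:,0]>411)];print("finger",f.mean(0).round(1) if len(f) else 0,len(f),f.max(0).round(1) if len(f) else 0)
E
```

```text
21.8167 tcp [ 406.4 -205.1  113.6] [ 3.1413e+00 -7.0000e-04  7.6000e-03] F [-0.4   0.07 -0.81] T [-0.06  0.04 -0.02] hook riser -312.7 128.7 132.6 q6 0.49
F riser 0.04 0.4
side shank [404.4 -84.8 133.4] [-1.96000e-02  4.02785e+02] [8.200000e-03 1.340758e+02]
finger [420.3 -39.1 132.8] 27 [430.8 -34.3 137. ]
scene shank [406.9 -87.4 133.5] [-1.500000e-03  4.067692e+02] [8.300000e-03 1.342104e+02]
finger [422.7 -36.4 133.4] 22 [431.7 -31.3 135.7]
wrist shank [ 405.3 -107.   134.1] [-7.200000e-03  4.044933e+02] [-2.600000e-03  1.338484e+02]
finger 0 0 0
```

View pics/wrist13.png

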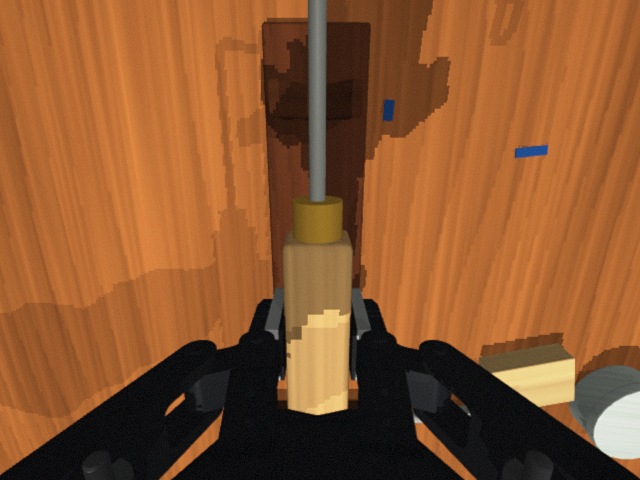

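View pics/wrist3.png

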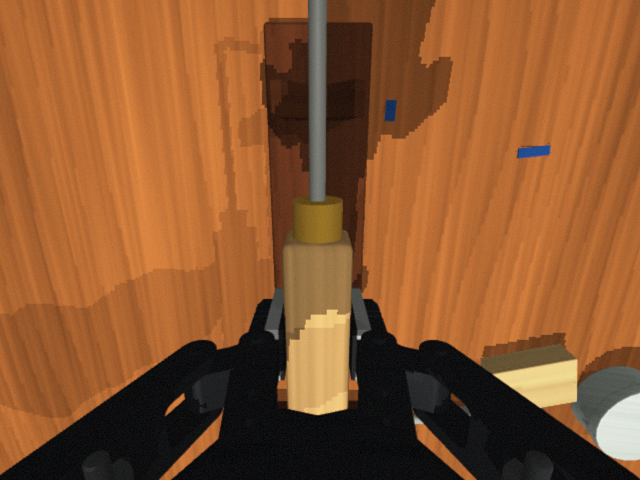

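The rod hasn't slipped: it sits at the same pixels in the hand as before. The tool is 0.8 mm too far in x, so I'll correct that and lower into the notches.

{"api": "arm_command", "payload": {
  "rows": [
    [[-0.8,0,0,0,0,0],[-0.8,0,4,0,0,0],[-0.8,0,10,0,0,0],[-0.8,0,18,0,0,0],[-0.8,0,27,0,0,0],[-0.8,0,36,0,0,0],[-0.8,0,45,0,0,0],[-0.8,0,53,0,0,0],[-0.8,0,60,0,0,0],[-0.8,0,65,0,0,0],[-0.8,0,69,0,0,0],[-0.8,0,72,0,0,0],[-0.8,0,74,0,0,0]]
  ]
}}

```text
clock: 23.05
eef_pos: [404.9, -205.0, 39.3]
tool_rot: [-3.142, 0.0, 0.007]
force: [-1.0, 0.4, -0.6]
width: 25.2
```

{"api": "arm_command", "payload": {
  "rows": [
    [[0,0,1.5,0,0,0],[0,0,3,0,0,0],[0,0,4.5,0,0,0],[0,0,5.5,0,0,0],[0,0,5.5,0,0,0],[0,0,5.5,0,0,0]]
  ]
}}

```text
clock: 23.55
eef_pos: [404.9, -204.9, 34.1]
tool_rot: [3.142, -0.0, 0.007]
force: [0.4, -0.5, -1.2]
width: 25.0
```

```bash
python3 hk.py; python3 - <<'E'
from h import *
d=snap("side","side14");cv2.imwrite("pics/side14z.png",cv2.resize(d["pixels"][270:410,240:400,::-1],None,fx=4,fy=4,interpolation=cv2.INTER_CUBIC))
E
```

```text
23.55 tcp [ 404.9 -204.9   34.1] [ 3.1416 -0.      0.0074] F [ 0.37 -0.48 -1.18] T [-0.04  0.    0.01] hook riser -312.7 130.2 53.1 q6 0.28
F riser -0.45 -0.4
```

View pics/side14z.png

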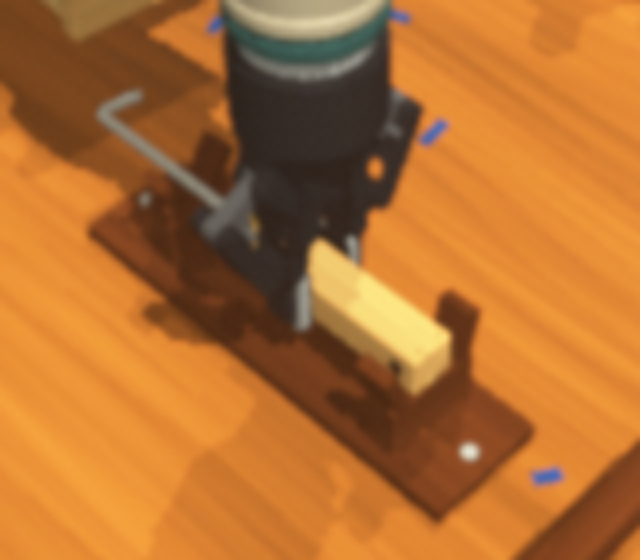

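The rod is back in both notches with no side force. I'll settle it the last 0.5 mm, then release.

{"api": "arm_command", "payload": {
  "rows": [
    [[0,0,0.3,0,0,0],[0,0,0.5,0,0,0],[0,0,0.5,0,0,0]]
  ]
}}

```text
clock: 23.85
eef_pos: [405.0, -205.0, 33.9]
tool_rot: [3.142, -0.0, 0.007]
force: [-0.2, 0.9, 3.6]
width: 25.1
```

{"api": "arm_command", "payload": {
  "rows": [
    [[0,0,0,0,0,0],[0,0,0,0,0,0],[0,0,0,0,0,0],[0,0,0,0,0,0],[0,0,0,0,0,0],[0,0,0,0,0,0],[0,0,0,0,0,0],[0,0,0,0,0,0],[0,0,0,0,0,0],[0,0,0,0,0,0]]
  ],
  "claw": 1
}}

```text
clock: 24.68
eef_pos: [404.9, -204.9, 33.6]
tool_rot: [-3.142, 0.0, 0.007]
force: [-0.9, 0.5, -1.3]
width: 85.3
```

```bash
python3 hk.py; python3 - <<'E'
from cell import sensors; print(sensors.read_state()["width"])
E
```

```text
24.6833 tcp [ 404.9 -204.9   33.6] [-3.1416  0.      0.0073] F [-0.85  0.51 -1.31] T [-0.05 -0.01  0.04] hook riser -312.7 130.2 52.6 q6 0.28
F riser 0.44 0.89
85.28571030399596
```

{"api": "arm_command", "payload": {
  "rows": [
    [[0,0,-5,0,0,0],[0,0,-15,0,0,0],[0,0,-30,0,0,0],[0,0,-50,0,0,0],[0,0,-75,0,0,0],[0,0,-100,0,0,0],[0,0,-125,0,0,0],[0,0,-145,0,0,0],[0,0,-155,0,0,0],[0,0,-160,0,0,0],[0,0,-160,0,0,0],[0,0,-160,0,0,0],[0,0,-160,0,0,0]]
  ]
}}

```text
clock: 25.77
eef_pos: [404.2, -204.5, 192.6]
tool_rot: [-3.141, 0.002, 0.007]
force: [-0.8, -0.1, 0.1]
width: 84.9
```

```bash
python3 hk.py; python3 - <<'E'
from h import *
for n in("side","wrist","scene"):
    d=snap(n,n+"15");P=cloud(d)
    m=(P[...,2]>60)&(P[...,2]<68)&(abs(P[...,0]-405)<40)&(P[...,1]>-300)&(P[...,1]<-150)&(d["pixels"].min(-1)>75)
    q=P[m][:,:2].astype(np.float32);print(n,len(q),cv2.minAreaRect(q) if len(q)>9 else 0,P[m][:,2].mean())
O=np.array([582.7,263.6,0]);ex=np.array([.0728,.9973,0]);ey=np.array([-.9973,.0728,0])
P=cloud(load("side15"));q=P-O;R=np.stack([q@ex,q@ey,P[...,2]],-1).reshape(-1,3)
m=(R[:,2]>60)&(R[:,2]<115)&(R[:,1]>20)&(R[:,1]<115)&(R[:,0]<-200)&(R[:,0]>-270);print("drawer",m.sum(),np.percentile(R[m][:,0],[10,50,90])-10)
E
```

```text
25.7667 tcp [ 404.2 -204.5  192.6] [-3.1407e+00  2.0000e-03  7.3000e-03] F [-0.82 -0.11  0.09] T [-0.03 -0.02 -0.02] hook riser -312.3 130.9 211.6 q6 0.7
F riser -0.17 0.81
side 641 ((405.04449462890625, -226.6210479736328), (27.120792388916016, 118.17970275878906), 0.4429378807544708) 63.562322133114044
wrist 3735 ((404.8019714355469, -224.15687561035156), (24.835474014282227, 117.91865539550781), 0.5043907761573792) 64.19211342434377
scene 288 ((405.8846435546875, -216.613525390625), (26.982723236083984, 131.4678955078125), 0.8357378244400024) 63.84491893717009
drawer 377 [-251.5623454  -249.8166937  -248.07452843]
```

View pics/side15.png

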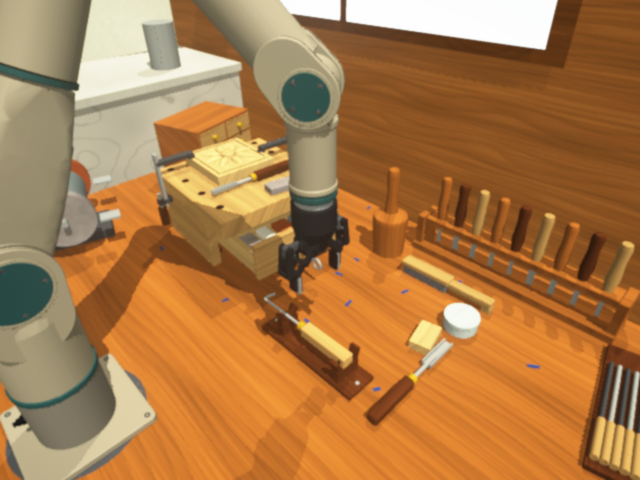

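The rod is back in its rest within 1 mm of where it started, with the hook at (268,297). The drawer measures -249.8 mm and the other things are untouched, so I'm handing in.

```bash
python3 - <<'E'
from cell import order; print(order.finish_job())
E
```

```text
the job is handed in; nothing more can be done
None
```

I drew the drawer out to its stop with the hook, unhooked, and laid the rod back in its rest. I handed the job in just after 25.8 s on the clock; the hand-in gave no verdict.

- **Finding the eye:** the ring was just visible in the side camera below the overhang, so I placed the hook from the image instead of by feel. The ring is about 27° below level. The finger went through the hole with no force above noise.
- **Drawing:** the pull was a steady 5 N or so at about 35 mm/s. At the stop it peaked at a measured 17 N, closer to the 20 N limit than I meant. I sent the last three short pulls as a batch without checking the force between them, then backed off.
- **Last checks:**
  - The drawer face measures -249.8 mm against the stop at -250.
  - The rod handle is within about 1 mm sideways and 2 mm lengthways of where I found it, and parallel within 0.4°.
  - The gripper is open and 140 mm above the rod.
  - In the final picture the other things are where they were; I checked this by eye only.
- **Disagreements:** my riser origin was 10 mm off along x, because the slab is not centred on the riser's origin. I found this from the slab's front face and corrected for it in the drawer figure. The scene and side cameras differed by 2–3 mm.

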